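# Switch on the guarded pump toggle at the injector tester

### The arm

A 6-joint arm with a two-finger parallel gripper is mounted at the origin on the work surface. World frame = base frame: x ahead of the robot, y to its left, z up, the work surface at z = 0. Lengths are in m, angles in rad, forces in N, time in s.
With the tool pointing down it reaches from about 0.35 to 0.975 m from the base axis. Payload 4.9 kg.
Tool frame: the origin (TCP) lies at the very end of the fingers, on their centre line; the grasp point (between the pads) lies 19 mm behind it; x points along the fingers, y is the direction in which the jaws open and shut, and the axes are right-handed (so a half turn about x gives the same grasp; the last joint's range is limited). The gripper opens to 85 mm and grips with 20 to 120 N. Pads are 22 mm wide; open, the fingers measure 114 mm over their backs; the gripper's body (76 mm by 85 mm) begins 54 mm behind the grasp point. The pads swing forward as they close: fully open they stand 13 mm farther back than shut.
Start: joints at [1.113, 0.053, 1.613, -0, 1.476, -0.119], TCP at [0.208, 0.589, 0.231] pointing down, gripper open.
Joint ranges: [-3.01, 3.01], [-1.01, 2.22], [0.06, 2.58], [-1.02, 4.17], [0.09, 2.62], [-3.14, 3.14]. Speed limits (rad/s): [2.57, 2.57, 3.14, 3.14, 3.14, 3.14].

### API

Orientations are given as a unit quaternion [w, x, y, z].
In Python, from plant import manip gives the robot as it stands.
- The arm moves only by the tool play_rows, never from a script. Its argument "plan" is a list of rows, each a list of 5 numbers: the shift along the tool's x, y, z in mm, then the turn about the tool's x in rad, then the closure, from -1 (fully open) to 1 (shut). A call has 1 to 8 rows; each row is the pose to reach, as a shift and turn from the pose commanded when the call began, along the tool's axes at that moment; what a row does not reach only later rows make up. A row lasts 1/8 s, in which the tool goes at most 62.5 mm and 10.7 degrees, less where a joint would pass 70% of its speed; a pose out of reach is approached as far as the arm can. A call with a gripper value outside its range is refused whole. The fingers move at their own pace and stop on an object; the grip force is fixed at half the most. Time passes only in rows, so rows that repeat a pose let the fingers close. It gives the time, the measured TCP pose, the force and the opening at its end, in the units of the state.
- manip.state(): the state, without advancing time (a new reading comes with each control period).
- manip.grab_frame(name): name is "scene" or "top" or "wrist"; returns a dict with "img" (420x560x3 uint8, red, green, blue), "range_z" (420x560 float32, m along the optical axis (not along the pixel's ray), 0 where there is no reading), "fx", "fy", "cx", "cy" (pixels), "origin" and "rotation" of the camera in the world. Camera axes: x right, y up, looking along -z (the intrinsics and any distortion apply to the point x, -y, -z); pixel columns grow to the right and rows downward; lengths in m; the calibration is good to about 2 mm. A picture is of the moment at which its call begins.
- manip.job_done(): hands the job in, once; it reports no verdict.
The state is a dict: "time": time; "joint_pos": joint angles; "joint_vel": joint speeds; "joint_efforts": joint torques, N m; "tool_pos": TCP position; "tool_rot": TCP orientation; "contact_force": force on the tool from outside, world axes, zero at the start; "ft_torque": the same for the moment, N m; "gripper_width": opening from 0.0 (shut) to 1.0 (fully open).
Only numpy, scipy, OpenCV 4.12 (cv2) and the standard library are available. Lean on these libraries where they do the work, as an engineer would, in place of code of your own. Each camera call takes 0.05 s, during which the arm holds its last target. There are 200 camera calls.

### The job

Switch on the tester's pump at the switch box with the red guard: with a fingertip or the outside of the fingers, lift the spring-loaded red guard back, keep it up on the finger while you push the toggle beneath it all the way over to the back of the box, then take the finger out and let the guard drop fully shut over the toggle. Grasp nothing: do not lift the box or push it along the bench, leave the switch with the yellow guard as it is, and do not disturb the other things on the bench.

Things in the scene. Friction and masses are not known exactly. Their poses are not given: they have to be found in the camera images.
- red_box: the box to operate, with the red guard: a low black steel switch box with rubber feet, 150 x 130 x 60 mm (x, y, z), about 1.8 kg, standing loose on the bench (it slides under a push of about 10 N or more). Origin: centre of its underside; z up, +x from its green-plated front to its back, +y to its left.
- red_hinge (a point): middle of the red guard's hinge axis, along the box's y, at the box's x = +20 mm, 66 mm above its underside (6 mm above its lid). The guard is a plastic hood 80 mm wide (72 inside), open in front, behind and below, its roof 72 mm above the hinge. Shut, its front edge (lower edge of a short apron) is 56 mm in front of the hinge axis and 60 mm above it: the toggle stands under it.
- red_lip (a point): middle of the upper edge of the red guard's lip, which rises above the front edge of the hood, leaning a little outwards; shut, it is 62 mm in front of the hinge axis and 90 mm above it. It moves with the guard. A finger that stands before the guard and moves to the back of the box pushes lip and front edge up and back.
- red_guard (a joint): angle of the red guard about its hinge, rad: 0 shut, growing as it swings up and back, stop at 1.2. A spring always pulls it shut (about 0.05 N m shut, 0.09 N m at the stop): it does not stay open by itself and must be kept open with the finger while the toggle is pushed.
- red_toggle (a joint): angle of the steel bat toggle under the red guard, rad: 0 leaning to the box's front (off), 0.8 leaning fully to the back (on), a firm stop at each end; it stays where it is left (1 to 3 N moves it). The bat is 38 mm long, 13 mm thick at its head, pivoted at the box's x = +20 mm, y = 0, 61 mm above its underside, and leans 0.4 rad from upright either way.
- yellow_box: the box to leave alone, the same but for its yellow guard: a low black steel switch box with rubber feet, 150 x 130 x 60 mm (x, y, z), about 1.8 kg, standing loose on the bench (it slides under a push of about 10 N or more). Origin: centre of its underside; z up, +x from its green-plated front to its back, +y to its left.
- yellow_guard (a joint): angle of the yellow guard, rad, 0 shut; the same make as the red one
- yellow_toggle (a joint): angle of the toggle under the yellow guard, rad, 0 off, 0.8 on
- injector: bystander: steel injector 108 mm tall, 32 mm thick, standing on end between the boxes; origin at the centre of its foot
- spray_can: bystander: red spray can, 62 mm in diameter, 180 mm tall; origin at the centre of its foot
- nut: bystander: brass nut (ring) 32 mm across, 18 mm high, in front of the boxes; origin at the centre of its underside
- wrench: bystander: steel wrench 170 mm long, lying along its x; origin under its middle
- bin: bystander: open blue parts bin 160 x 110 x 60 mm; origin at the centre of its underside
- pan: bystander: open steel pan 140 mm across, 70 mm high; origin at the centre of its underside
- filter: bystander: white oil filter 76 mm in diameter, 110 mm tall; origin at the centre of its foot

How it is judged:
On the way, in this order (a step that is already met when the one before it is completed fails the run):
1. the red guard is lifted at least 0.4 rad while the toggle is still off (value of joint red_guard above 0.4 rad and value of joint red_toggle below 0.3 rad), for 0.05 s.
2. the red toggle is pushed over to the back while the guard is up (value of joint red_toggle above 0.7 rad and value of joint red_guard above 0.4 rad), for 0.05 s.
At the end, for the whole second after the job is handed in: the red toggle is over at the back (past 0.7 of 0.8 rad), the red guard has dropped shut (under 0.06 rad) and is still, the yellow guard is shut and its toggle off, both boxes are within 20 mm of where they stood and the bystanders within 30 mm and not tipped (0.2 rad) (value of joint red_toggle above 0.7 rad and value of joint each of red_guard, yellow_guard below 0.06 rad and velocity of joint red_guard below 0.1 rad/s and value of joint yellow_toggle below 0.15 rad and distance of each of red_box, yellow_box from where it was at the start of the episode below 0.02 m and linear speed of red_box below 0.02 m/s and distance of each of injector, spray_can, nut, wrench, bin, pan, filter from where it was at the start of the episode below 0.03 m and angle between each of injector, spray_can, nut, wrench, bin, pan, filter's own z axis and vertical below 0.2 rad); the robot touches nothing.
It fails at once if the red or yellow box is lifted (8 mm) or pushed along the bench (20 mm) (height (world z) of any of red_box, yellow_box above 0.008 m or distance of any of red_box, yellow_box from where it was at the start of the episode above 0.02 m).
It fails at once if the yellow guard is lifted or its toggle moved (0.15 rad) (value of joint any of yellow_guard, yellow_toggle above 0.15 rad).
It fails at once if a bystander is lifted, shifted by 30 mm or tipped by 0.2 rad (distance of any of injector, spray_can, nut, wrench, bin, pan, filter from where it was at the start of the episode above 0.03 m or angle between any of injector, spray_can, nut, wrench, bin, pan, filter's own z axis and vertical above 0.2 rad or height (world z) of any of injector, spray_can, nut, wrench, bin, pan, filter above 0.012 m).
It also fails if it takes over 40 s, if anything falls off the work surface, if the arm or the gripper's body presses on something with over 40 N, if the wrist force passes 120 N, or if a joint passes its speed limit or range.

## Working session

There is one attempt and no reset: what is moved stays moved. The work goes in short steps, Python scripts to look and compute and a tool call to move; the robot and the scene stay as the last step left them, time stands still between calls to the robot, and variables do not carry over. Pictures are saved under pics/ and viewed, about 8 in all and at most 12, crops included, and the job is handed in when it is done.

Besides the shell and the picture viewer there is one more tool, called after "Call:" by a JSON object that holds its "fn" and its "kwargs", one argument or row to a line. play_rows: Moves the arm, as the interface text tells. Its arguments: {"type":"object","properties":{"plan":{"type":"array"}},"required":["plan"]}

```bash
mkdir -p pics; ls
cat > h.py <<'E'
import numpy as np,cv2
from plant import manip
def cloud(f):
    z=f["range_z"];h,w=z.shape;v,u=np.mgrid[:h,:w]
    p=np.stack([(u-f["cx"])/f["fx"]*z,-(v-f["cy"])/f["fy"]*z,-z],-1)
    return p@np.array(f["rotation"]).T+np.array(f["origin"])
E
python3 - <<'E'
from h import *
s=manip.state();print(s)
for n in("scene","top"):
    f=manip.grab_frame(n);print(n,f["origin"],f["rotation"],f["fx"],[k for k in f])
    cv2.imwrite(f"pics/{n}0.png",f["img"][...,::-1]);np.savez(n+"0.npz",**f)
E
```

```text
pics
{'time': 0.0, 'joint_pos': array([ 1.11302152e+00,  5.33940645e-02,  1.61431368e+00,  1.12476005e-05,
        1.47602125e+00, -1.18997417e-01]), 'joint_vel': array([ 1.43226181e-03, -1.72975054e-05, -7.23565496e-04, -1.07071455e-03,
        1.26316008e-03,  1.42167614e-03]), 'joint_efforts': array([-2.19455447e-03, -3.93679869e+01, -3.70180500e+01, -3.28662063e-04,
        7.15381073e-03, -1.44332273e-05]), 'tool_pos': array([0.20742032, 0.58890198, 0.23002822]), 'tool_rot': array([ 0.6967676 ,  0.11848125,  0.69720482, -0.11992724]), 'contact_force': array([ 0.00514397, -0.42960966,  0.89282591]), 'ft_torque': array([-0.06634381,  0.0076312 ,  0.01482195]), 'gripper_width': 0.9992064545630547}
scene [ 1.21090662 -0.37058113  0.65800625] [0.76054327 0.40125466 0.22712601 0.45714594] 388.898453012043 ['img', 'range_z', 'fx', 'fy', 'cx', 'cy', 'origin', 'rotation']
top [3.24720628e-01 6.65212954e-04 1.52288498e+00] [ 0.71319083  0.05209264 -0.0459208  -0.69752167] 439.24603766185976 ['img', 'range_z', 'fx', 'fy', 'cx', 'cy', 'origin', 'rotation']
```

Rotation is a quaternion; fix the helper.

```bash
cat > h.py <<'E'
import numpy as np,cv2
from scipy.spatial.transform import Rotation as R
from plant import manip
def rot(q): q=np.array(q);return R.from_quat(q[[1,2,3,0]]).as_matrix()
def cloud(f):
    z=f["range_z"];h,w=z.shape;v,u=np.mgrid[:h,:w]
    p=np.stack([(u-f["cx"])/f["fx"]*z,-(v-f["cy"])/f["fy"]*z,-z],-1)
    return p@rot(f["rotation"]).T+np.array(f["origin"])
E
python3 - <<'E'
import h;from h import *
print(rot(manip.state()["tool_rot"]).round(3))
for n in("scene","top"):
    f=dict(np.load(n+"0.npz"));p=cloud(f);i=f["img"].astype(int)
    r,g,b=i[...,0],i[...,1],i[...,2]
    for c,m in dict(red=(r>110)&(g<70)&(b<70),yel=(r>130)&(g>100)&(b<70),grn=(g>r*1.3)&(g>b*1.2)&(g>50)).items():
        m&=f["range_z"]>0
        k,l,st,ce=cv2.connectedComponentsWithStats(m.astype(np.uint8))
        for j in range(1,k):
            if st[j,4]>60:
                q=p[l==j];print(n,c,st[j],np.median(q,0).round(3),np.percentile(q,2,0).round(3),np.percentile(q,98,0).round(3))
E
```

```text
[[-0.001  0.332  0.943]
 [-0.002  0.943 -0.332]
 [-1.    -0.002 -0.   ]]
scene red [278  55  18  13 184] [-0.634  0.656  0.159] [-0.644  0.61   0.132] [-0.625  0.704  0.188]
scene red [254  57  19  14 210] [-0.634  0.518  0.159] [-0.643  0.472  0.131] [-0.626  0.569  0.189]
scene red [170  67  22  14 160] [-0.634  0.086  0.158] [-0.643  0.052  0.131] [-0.625  0.142  0.184]
scene red [104  69  28  20 346] [-0.635 -0.18   0.16 ] [-0.645 -0.228  0.131] [-0.627 -0.13   0.189]
scene red [ 66  72  32  21 387] [-0.635 -0.32   0.161] [-0.644 -0.368  0.13 ] [-0.626 -0.27   0.189]
scene red [369 121  46  30 587] [0.173 0.722 0.045] [0.065 0.647 0.008] [0.18  0.793 0.069]
scene red [225 156  15  18 101] [0.047 0.073 0.011] [-0.012  0.029  0.007] [0.092 0.099 0.016]
scene red [446 156  52  41 744] [0.555 0.732 0.04 ] [0.446 0.647 0.003] [0.558 0.792 0.069]
scene red [417 185  29  33 624] [0.623 0.412 0.085] [0.59  0.404 0.04 ] [0.636 0.444 0.127]
scene red [ 189  229   43   35 1139] [ 0.585 -0.201  0.137] [ 0.55  -0.241  0.134] [ 0.631 -0.159  0.152]
scene yel [314 175  27  47 366] [0.49  0.127 
[... 1540 characters left out ...]
.452 0.656]
top red [242 390  14  28  68] [-0.045  0.087  0.257] [-0.08   0.071  0.245] [-0.015  0.104  0.267]
top yel [218 193  30  26 648] [0.515 0.166 0.138] [0.475 0.125 0.059] [0.564 0.218 0.155]
top yel [  2 213  37  12 260] [ 0.51   1.18  -0.417] [ 0.49   1.106 -0.428] [ 0.535  1.255 -0.407]
top grn [ 342   99   47   36 1118] [ 0.836 -0.261  0.03 ] [ 0.8   -0.357  0.002] [ 0.915 -0.2    0.04 ]
top grn [322 205  34  10  86] [ 0.519 -0.184  0.049] [ 0.506 -0.233  0.017] [ 0.534 -0.129  0.061]
top grn [462 241  40  25 250] [ 0.375 -0.635  0.084] [ 0.344 -0.691  0.005] [ 0.422 -0.602  0.135]
top grn [538 367  22  53 999] [-0.224 -1.213 -0.571] [-0.28  -1.344 -0.747] [-0.144 -1.106 -0.394]
```

View pics/scene0.png

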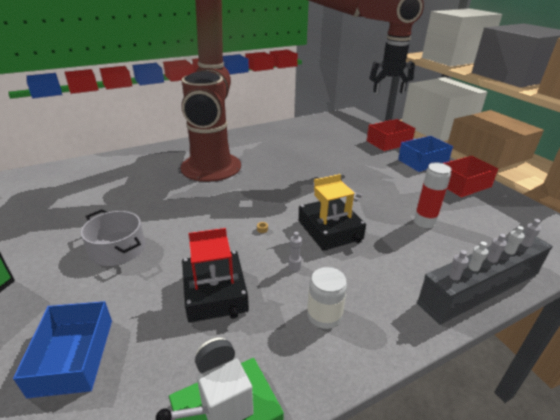

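View pics/top0.png

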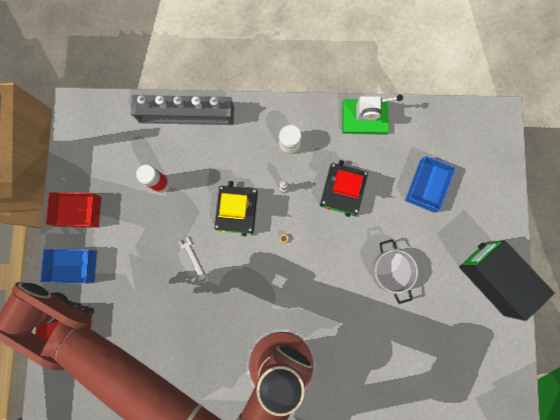

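The top view shows the red box at about pixel (345,188), with its green front strip at (338,210) facing the robot, the yellow box at (236,209), the injector at (283,187), the pan at (396,272), and the nut at (284,238). Next I fit the red box's pose.

Run:
```python
from h import *
for n in("top","scene"):
    f=dict(np.load(n+"0.npz"));p=cloud(f).reshape(-1,3);i=f["img"].reshape(-1,3).astype(int)
    near=(np.hypot(p[:,0]-.59,p[:,1]+.2)<.14)
    red=(i[:,0]>100)&(i[:,1]<80)&(i[:,2]<80)
    roof=near&red&(abs(p[:,2]-.138)<.004); lip=near&red&(p[:,2]>.146)
    lid=near&(p[:,2]>.05)&(p[:,2]<.066)&~red
    grn=near&(i[:,1]>i[:,0]*1.3)&(i[:,1]>50)
    for k,m in dict(roof=roof,lip=lip,lid=lid,grn=grn).items():
        q=p[m];
        if len(q)<8: continue
        r=cv2.minAreaRect((q[:,:2]*1000).astype(np.float32));d=np.linalg.svd(q[:,:2]-q[:,:2].mean(0),full_matrices=False)[2][0]
        print(n,k,len(q),r,q.mean(0).round(3),"pc",np.degrees(np.arctan2(d[1],d[0])).round(1),"zmax",q[:,2].max().round(3))
    for nm,c in dict(inj=(.57,0)).items(): pass
f=dict(np.load("top0.npz"));p=cloud(f)
for nm,(u,v) in dict(inj=(283,186),nut=(284,238),filt=(290,138),pan=(396,250),bin=(430,185)).items():
    q=p[v-12:v+13,u-12:u+13].reshape(-1,3);q=q[q[:,2]>.012];print(nm,q.min(0).round(3),q.max(0).round(3))
```

```text
top roof 424 ((594.251953125, -201.54039001464844), (79.97171783447266, 69.31300354003906), 76.00448608398438) [ 0.594 -0.202  0.138] pc -105.1 zmax 0.142
top lip 41 ((575.1954956054688, -197.17575073242188), (77.86380004882812, 46.66011428833008), 75.35380554199219) [ 0.557 -0.193  0.155] pc 70.8 zmax 0.161
top lid 1019 ((591.7490234375, -201.33038330078125), (130.6865692138672, 151.61903381347656), 76.07554626464844) [ 0.581 -0.195  0.059] pc 174.3 zmax 0.066
top grn 86 ((520.53173828125, -182.15638732910156), (115.27926635742188, 6.144667148590088), 74.19667053222656) [ 0.52  -0.183  0.046] pc -104.2 zmax 0.062
scene roof 928 ((592.900634765625, -201.790283203125), (78.79254913330078, 75.2909927368164), 76.11571502685547) [ 0.593 -0.202  0.137] pc -69.3 zmax 0.142
scene lip 148 ((556.9087524414062, -192.54034423828125), (76.408935546875, 7.344825267791748), 75.43585968017578) [ 0.557 -0.193  0.15 ] pc -104.1 zmax 0.155
scene lid 2443 ((594.8519287109375, -202.28807067871094), (129.9336395263672, 150.5343780517578), 76.19882202148438) [ 0.612 -0.208  0.058] pc 1.0 zmax 0.066
inj [ 0.325 -0.01   0.014] [0.609 0.018 1.523]
nut [ 0.325 -0.014  0.013] [0.436 0.014 1.523]
filt [ 0.325 -0.051  0.019] [0.79  0.025 1.523]
pan [ 0.325 -0.424  0.012] [4.230e-01 1.000e-03 1.523e+00]
bin [ 0.325 -0.545  0.012] [6.540e-01 1.000e-03 1.523e+00]
```

Box centre is (0.5935, −0.2018) with yaw −14°. The size, roof height and both cameras all agree.

The gripper body would catch the lip if the shut fingers led the move. So I'll turn the tool so that its y lies along the box's x, and use the outer back of one open finger.

Call:
{"fn": "play_rows", "kwargs": {
  "plan": [
    [-50,-629,500,1.476,-1],
    [-50,-629,500,1.476,-1],
    [-50,-629,500,1.476,-1],
    [-50,-629,500,1.476,-1],
    [-50,-629,500,1.476,-1],
    [-50,-629,500,1.476,-1],
    [-50,-629,500,1.476,-1],
    [-50,-629,500,1.476,-1]
  ]
}}

```text
time: 1.1
tool_pos: [0.3708, 0.1159, 0.2622]
tool_rot: [0.434, 0.558, 0.434, -0.558]
contact_force: [1.7, 0.1, -0.4]
gripper_width: 1.001
```

```bash
cat >> h.py <<'E'
C=np.array([.5935,-.2018,0]);a=np.radians(-14)
B=np.array([[np.cos(a),-np.sin(a),0],[np.sin(a),np.cos(a),0],[0,0,1]])
H=C+B@[.02,0,.066]
def where():
    s=manip.state();T=rot(s["tool_rot"])
    print("t",round(s["time"],2),"tcp rel hinge, box axes mm",(1000*B.T@(s["tool_pos"]-H)).round(1),"F box",(B.T@s["contact_force"]).round(1),"w",round(s["gripper_width"],3))
    print("yaw of tool y rel box",np.degrees(np.arctan2(*(B.T@T[:,1])[[1,0]])).round(2),"down",T[:,0].round(3))
    return s,T
def to(x,y,z):
    s,T=where();print("shift mm",(T.T@(H+B@(np.array([x,y,z])/1000)-s["tool_pos"])*1000).round(1))
E
python3 -c "
from h import *
to(-150,0,200)"
```

```text
t 1.1 tcp rel hinge, box axes mm [-313.   254.4  196.2] F box [ 1.6  0.5 -0.4] w 1.001
yaw of tool y rel box -0.27 down [ 0.001  0.    -1.   ]
shift mm [ -3.8 164.2 253.6]
```

Call:
{"fn": "play_rows", "kwargs": {
  "plan": [
    [-4,164,254,0,-1],
    [-4,164,254,0,-1],
    [-4,164,254,0,-1],
    [-4,164,254,0,-1],
    [-4,164,254,0,-1],
    [-4,164,254,0,-1],
    [-4,164,254,0,-1]
  ]
}}

```text
time: 1.98
tool_pos: [0.4682, -0.168, 0.2658]
tool_rot: [-0.435, -0.557, -0.436, 0.557]
contact_force: [-0.6, -0.3, 0.0]
gripper_width: 0.999
```

Run:
```python
from h import *
to(-150,0,60)
f=manip.grab_frame("scene");p=(cloud(f)-H)@B*1000
np.savez("s1.npz",**f)
m=(abs(p[...,1])<70)&(p[...,0]<-50)&(p[...,0]>-260)&(p[...,2]>150)&(p[...,2]<350)&(f["range_z"]>0)
q=p[m]
for z in range(190,330,8):
    r=q[(q[:,2]>=z)&(q[:,2]<z+8)]
    if len(r)>3: print(z,len(r),"x",np.percentile(r[:,0],[1,50,99]).round(),"y",np.percentile(r[:,1],[1,99]).round())
v,u=np.where(m);print(u.min(),u.max(),v.min(),v.max())
im=f["img"][...,::-1];cv2.imwrite("pics/s1.png",cv2.resize(im[60:340,100:370],None,fx=2.1,fy=2.1,interpolation=cv2.INTER_CUBIC))
```

```text
t 1.98 tcp rel hinge, box axes mm [-149.8    2.5  199.8] F box [-0.5 -0.4  0. ] w 0.999
yaw of tool y rel box 0.01 down [-0.001  0.001 -1.   ]
shift mm [139.8  -0.    2.6]
206 11 x [-103. -101.  -99.] y [-8. 10.]
214 35 x [-193. -100.  -93.] y [-8. 13.]
222 65 x [-195. -100.  -92.] y [-9. 13.]
230 44 x [-193.  -95.  -90.] y [-8. 12.]
238 43 x [-102.  -96.  -90.] y [-9. 13.]
246 14 x [-95. -93. -91.] y [-4.  9.]
254 28 x [-110.  -77.  -74.] y [-11.  14.]
262 70 x [-139.  -77.  -73.] y [-13.  16.]
270 35 x [-110.  -79.  -74.] y [-14.  19.]
278 59 x [-117.  -79.  -75.] y [-14.  19.]
286 87 x [-131.  -80.  -76.] y [-15.  20.]
294 98 x [-158.  -82.  -77.] y [-16.  21.]
302 120 x [-162. -109.  -79.] y [-17.  21.]
310 119 x [-118.  -89.  -80.] y [-11.  14.]
318 49 x [-123. -112. -110.] y [-14.  13.]
326 146 x [-140. -116. -110.] y [-33.  38.]
171 211 96 170
```

View pics/s1.png

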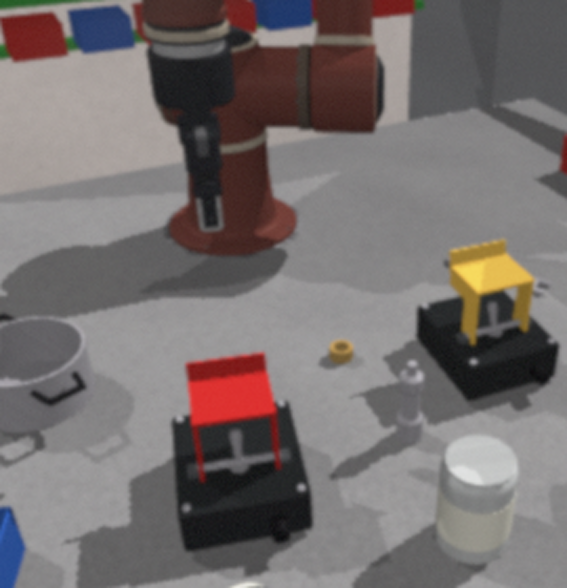

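The view shows the gripper side-on in front of the red box. Depth puts the open finger's tip outer face about 52–58 mm ahead of the TCP. The knuckle, from 52 mm above the TCP up, sits about 76 mm ahead. So the knuckle will hold the guard up and the fingertip will push the bat. Next I descend in front of the box.

Call:
{"fn": "play_rows", "kwargs": {
  "plan": [
    [50,-12,2.5,0,-1],
    [100,-12,2.5,0,-1],
    [150,-12,2.5,0,-1],
    [185,-12,2.5,0,-1],
    [195,-12,2.5,0,-1],
    [195,-12,2.5,0,-1]
  ]
}}

```text
time: 2.78
tool_pos: [0.4565, -0.1672, 0.0718]
tool_rot: [0.436, 0.557, 0.436, -0.557]
contact_force: [-0.2, 0.1, 0.3]
gripper_width: 1.001
```

Run:
```python
from h import *
to(-90,0,5)
f=manip.grab_frame("scene");p=(cloud(f)-H)@B*1000
np.savez("s2.npz",**f)
m=(abs(p[...,1])<45)&(p[...,0]<-64)&(p[...,0]>-140)&(p[...,2]>8)&(p[...,2]<130)&(f["range_z"]>0)
q=p[m]
for z in range(8,130,10):
    r=q[(q[:,2]>=z)&(q[:,2]<z+10)]
    if len(r)>3: print(z,len(r),"x",np.percentile(r[:,0],[1,50,99]).round(),"y",np.percentile(r[:,1],[1,99]).round())
im=f["img"][...,::-1];cv2.imwrite("pics/s2.png",cv2.resize(im[120:330,120:320],None,fx=2.8,fy=2.8,interpolation=cv2.INTER_CUBIC))
```

```text
t 2.77 tcp rel hinge, box axes mm [-161.4    0.4    5.8] F box [-0.2  0.   0.3] w 1.001
yaw of tool y rel box 0.09 down [ 0. -0. -1.]
shift mm [ 0.8 71.4  0.6]
58 5 x [-115. -110. -109.] y [-13.  14.]
68 63 x [-114.  -89.  -85.] y [-12.  13.]
78 39 x [-125. -118.  -87.] y [-16.  17.]
88 67 x [-134.  -91.  -87.] y [-16.  17.]
98 65 x [-139.  -94.  -87.] y [-18.  18.]
108 87 x [-129.  -94.  -90.] y [-13.  12.]
118 89 x [-130. -110.  -91.] y [-11.  12.]
128 7 x [-126. -123. -121.] y [-7.  6.]
```

View pics/s2.png

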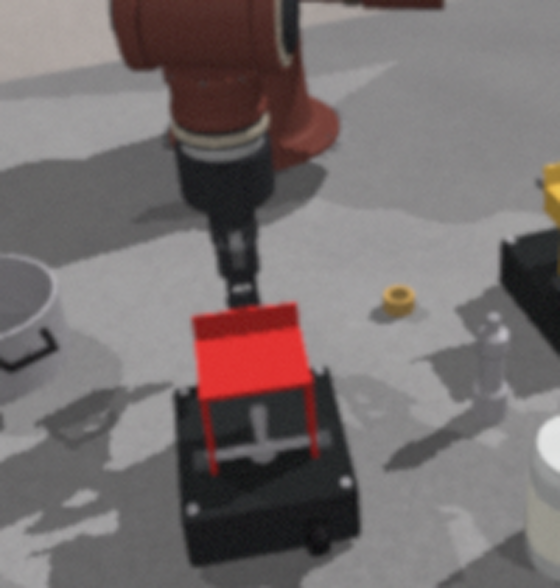

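The gripper is centred just in front of the shut guard, whose lip is at about (245,315). I advance to lift the guard, stopping short of the bat.

Call:
{"fn": "play_rows", "kwargs": {
  "plan": [
    [1,15,0.5,0,-1],
    [1,24,0.5,0,-1],
    [1,33,0.5,0,-1],
    [1,42,0.5,0,-1],
    [1,51,0.5,0,-1],
    [1,60,0.5,0,-1],
    [1,68,0.5,0,-1],
    [1,72,0.5,0,-1]
  ]
}}

```text
time: 3.82
tool_pos: [0.5265, -0.1858, 0.0703]
tool_rot: [-0.435, -0.557, -0.435, 0.557]
contact_force: [-0.7, 1.0, 1.3]
gripper_width: 0.999
```

```bash
cat > look.py <<'E'
import sys
from h import *
where()
f=manip.grab_frame("scene");p=(cloud(f)-H)@B*1000;i=f["img"].astype(int)
m=(abs(p[...,1])<45)&(abs(p[...,0])<110)&(p[...,2]>30)&(i[...,0]>90)&(i[...,1]<70)&(i[...,2]<70)&(i[...,0]>2*i[...,1])
q=p[m];lip=q[np.argsort(-(q[:,0]**2+q[:,2]**2))[:25]].mean(0)
print("red z max/x",q[:,2].max().round(),"lip",lip.round(),"angle",(np.arctan2(90,-62)-np.arctan2(lip[2],lip[0])).round(2))
im=f["img"][...,::-1];cv2.imwrite(f"pics/{sys.argv[1]}.png",cv2.resize(im[170:320,140:290],None,fx=4,fy=4,interpolation=cv2.INTER_CUBIC))
E
python3 look.py s3
```

```text
t 3.83 tcp rel hinge, box axes mm [-88.9  -0.7   4.3] F box [-0.9  0.8  1.3] w 0.999
yaw of tool y rel box 0.02 down [-0.  0. -1.]
red z max/x 108.0 lip [ -2.   4. 106.] angle 0.59
```

View pics/s3.png

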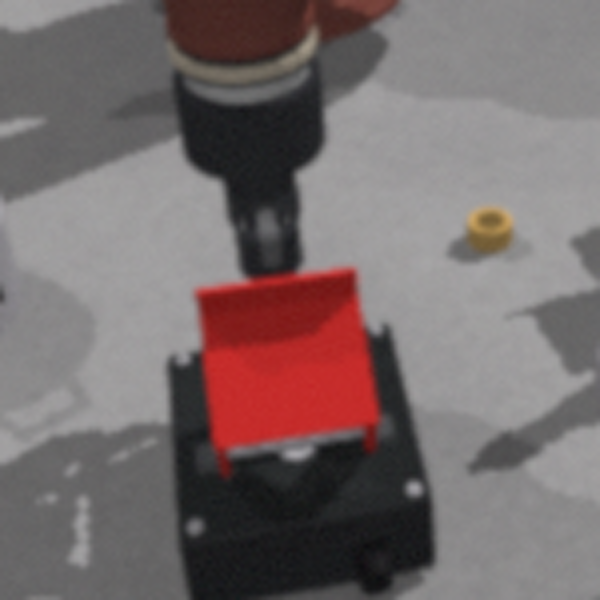

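The guard is up 0.59 rad, as predicted, with no notable force. Now I push the toggle.

Call:
{"fn": "play_rows", "kwargs": {
  "plan": [
    [0,6,0,0,-1],
    [0,11,0,0,-1],
    [0,16,0,0,-1],
    [0,21,0,0,-1],
    [0,26,0,0,-1],
    [0,31,0,0,-1],
    [0,35,0,0,-1],
    [0,38,0,0,-1]
  ]
}}

```text
time: 4.88
tool_pos: [0.5628, -0.1948, 0.0699]
tool_rot: [-0.435, -0.557, -0.436, 0.557]
contact_force: [-2.8, 0.3, -0.3]
gripper_width: 1.001
```

```bash
python3 look.py s4
```

```text
t 4.88 tcp rel hinge, box axes mm [-51.5  -0.6   3.9] F box [-2.8 -0.4 -0.3] w 1.001
yaw of tool y rel box 0.02 down [-0.001  0.    -1.   ]
red z max/x 98.0 lip [46. -3. 96.] angle 1.05
```

View pics/s4.png

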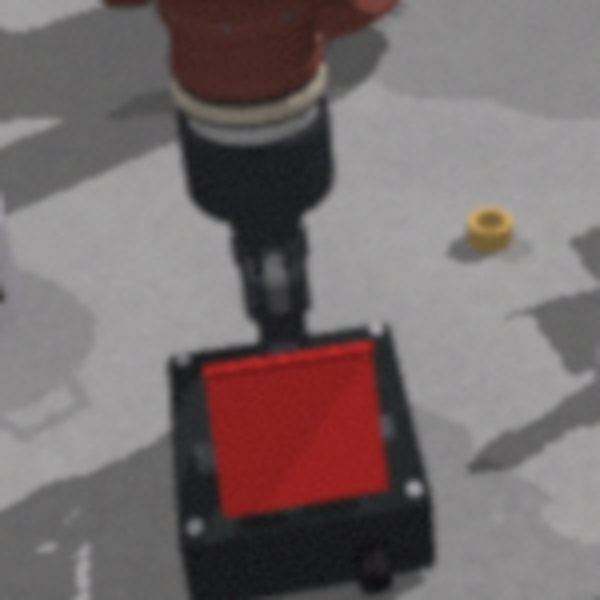

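The guard is at 1.05 rad and the box hasn't moved. The force is still only about 3 N, so I creep on until the bat's stop is felt.

Call:
{"fn": "play_rows", "kwargs": {
  "plan": [
    [0,1,0,0,-1],
    [0,2,0,0,-1],
    [0,2,0,0,-1]
  ]
}}

```text
time: 5.3
tool_pos: [0.5644, -0.1952, 0.07]
tool_rot: [-0.435, -0.557, -0.436, 0.557]
contact_force: [-1.5, 1.3, -1.4]
gripper_width: 1.001
```

Call:
{"fn": "play_rows", "kwargs": {
  "plan": [
    [0,1,0,0,-1],
    [0,2,0,0,-1],
    [0,2,0,0,-1]
  ]
}}

```text
time: 5.68
tool_pos: [0.5649, -0.1953, 0.07]
tool_rot: [-0.434, -0.556, -0.437, 0.558]
contact_force: [-10.4, 2.2, 2.6]
gripper_width: 0.998
```

The force jumped to about 10 N with the tool stalled, which is the bat's firm stop, at the predicted x. Now I retreat.

Call:
{"fn": "play_rows", "kwargs": {
  "plan": [
    [0,-5,0,0,-1],
    [0,-18,0,0,-1],
    [0,-32,0,0,-1],
    [0,-46,0,0,-1],
    [0,-60,0,0,-1],
    [0,-75,0,0,-1],
    [0,-95,0,0,-1],
    [0,-125,0,0,-1]
  ]
}}

```text
time: 6.68
tool_pos: [0.4451, -0.1657, 0.0708]
tool_rot: [0.436, 0.557, 0.435, -0.557]
contact_force: [-0.1, -0.7, 0.9]
gripper_width: 1.0
```

Call:
{"fn": "play_rows", "kwargs": {
  "plan": [
    [-50,-20,0,0,-1],
    [-100,-30,0,0,-1],
    [-150,-30,0,0,-1],
    [-150,-30,0,0,-1]
  ]
}}

```text
time: 7.18
tool_pos: [0.4184, -0.1597, 0.2262]
tool_rot: [0.439, 0.559, 0.432, -0.556]
contact_force: [0.6, 0.1, 0.3]
gripper_width: 1.005
```

```bash
python3 look.py s5
python3 - <<'E'
from h import *
for n in("top","scene"):
    f=manip.grab_frame(n);p=cloud(f);i=f["img"].astype(int)
    d=(p-C);near=np.hypot(d[...,0],d[...,1])<.14
    red=(i[...,0]>100)&(i[...,1]<80)&(i[...,2]<80)
    for k,m in dict(roof=near&red&(abs(p[...,2]-.138)<.004),lid=near&~red&(p[...,2]>.05)&(p[...,2]<.066)).items():
        print(n,k,cv2.minAreaRect((p[m][:,:2]*1000).astype(np.float32)))
    o=dict(np.load(n+"0.npz"))["img"].astype(int)
    if n=="top":
        D=(abs(i-o).max(-1)>50).astype(np.uint8);k,l,st,_=cv2.connectedComponentsWithStats(D)
        print([list(s) for s in st[1:] if s[4]>40])
E
```

```text
t 7.17 tcp rel hinge, box axes mm [-200.1   -1.5  160.2] F box [0.5 0.2 0.3] w 1.005
yaw of tool y rel box 0.02 down [ 0.01  -0.006 -1.   ]
red z max/x 89.0 lip [-58.   0.  87.] angle 0.01
top roof ((594.7486572265625, -201.4408721923828), (79.82113647460938, 68.92496490478516), 76.15249633789062)
top lid ((592.95263671875, -201.7154083251953), (130.4232940673828, 150.2967529296875), 76.07711029052734)
[[np.int32(169), np.int32(203), np.int32(214), np.int32(146), np.int32(8769)], [np.int32(453), np.int32(219), np.int32(22), np.int32(21), np.int32(104)], [np.int32(408), np.int32(227), np.int32(18), np.int32(20), np.int32(169)], [np.int32(456), np.int32(228), np.int32(31), np.int32(35), np.int32(305)], [np.int32(430), np.int32(262), np.int32(37), np.int32(29), np.int32(303)], [np.int32(0), np.int32(282), np.int32(176), np.int32(138), np.int32(8590)], [np.int32(331), np.int32(291), np.int32(88), np.int32(41), np.int32(1827)], [np.int32(176), np.int32(318), np.int32(82), np.int32(102), np.int32(4629)], [np.int32(297), np.int32(323), np.int32(197), np.int32(97), np.int32(5826)], [np.int32(49), np.int32(330), np.int32(11), np.int32(12), np.int32(59)], [np.int32(256), np.int32(342), np.int32(54), np.int32(73), np.int32(1505)], [np.int32(392), np.int32(344), np.int32(40), np.int32(31), np.int32(493)], [np.int32(371), np.int32(362), np.int32(21), np.int32(12), np.int32(54)], [np.int32(295), np.int32(378), np.int32(21), np.int32(32), np.int32(263)], [np.int32(187), np.int32(408), np.int32(11), np.int32(12), np.int32(48)], [np.int32(272), np.int32(415), np.int32(17), np.int32(5), np.int32(65)]]
scene roof ((593.6281127929688, -201.58888244628906), (78.62358856201172, 73.72673034667969), 75.56595611572266)
scene lid ((594.9566650390625, -202.39874267578125), (129.95265197753906, 150.47061157226562), 76.02040100097656)
```

View pics/s5.png

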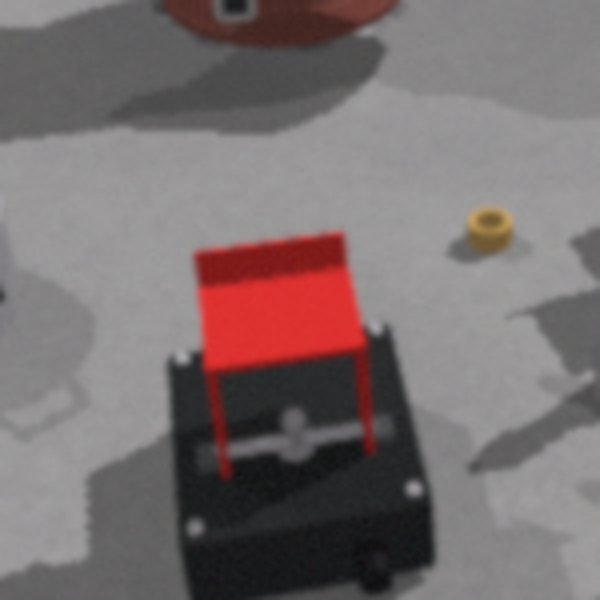

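The guard is shut again and the bat head now appears at about (293,418), foreshortened towards the back. A depth check of the head will confirm its angle before I hand in.

Run:
```python
from h import *
for nm,f in (("before",dict(np.load("scene0.npz"))),("now",manip.grab_frame("scene"))):
    p=(cloud(f)-H)@B*1000
    m=(abs(p[...,1])<8)&(p[...,0]>-30)&(p[...,0]<35)&(p[...,2]>8)&(p[...,2]<45)
    q=p[m];t=q[q[:,2]>18];print(nm,len(q),"head mean",t.mean(0).round(1),"zmax",q[:,2].max().round(1),"lean",np.arctan2(t[:,0].mean(),t[:,2].mean()+5).round(2))
```

```text
before 62 head mean [-9.  -0.3 25.4] zmax 30.7 lean -0.29
now 37 head mean [14.7 -0.4 26.2] zmax 31.3 lean 0.44
```

The bat is clearly over. The 0.7 threshold is close to the 0.8 stop, though, so I'll fit the bat model to the depth for a sharper angle.

Run:
```python
from h import *
from scipy.optimize import minimize_scalar as ms
def ang(fs):
    Q=[]
    for f in fs:
        p=(cloud(f)-H)@B*1000
        m=(abs(p[...,1])<6)&(p[...,0]>-30)&(p[...,0]<35)&(p[...,2]>15)&(p[...,2]<45)
        Q.append(p[m]+[0,0,5])
    q=np.concatenate(Q)
    def c(t,r=6.5):
        u=np.array([np.sin(t),0,np.cos(t)]);s=np.clip(q@u,0,38-r)
        return np.minimum(abs(np.linalg.norm(q-s[:,None]*u,axis=1)-r),6).mean()
    T=np.linspace(-.7,.7,141);v=[c(t) for t in T];k=int(np.argmin(v));return len(q),T[k].round(2),round(v[k],2),"at nominal -.4/.3/.4",[round(c(t),2) for t in(-.4,.3,.4)]
print("before",ang([dict(np.load("scene0.npz"))]),ang([dict(np.load("s1.npz"))]))
print("now",ang([manip.grab_frame("scene") for _ in range(8)]))
print("now top",ang([manip.grab_frame("top")]))
```

```text
before (45, np.float64(-0.43), np.float64(0.86), 'at nominal -.4/.3/.4', [np.float64(1.05), np.float64(5.88), np.float64(6.0)]) (43, np.float64(-0.42), np.float64(0.9), 'at nominal -.4/.3/.4', [np.float64(0.94), np.float64(5.82), np.float64(5.96)])
now (266, np.float64(0.39), np.float64(0.82), 'at nominal -.4/.3/.4', [np.float64(6.0), np.float64(1.73), np.float64(0.84)])
now top (0, np.float64(-0.7), np.float64(nan), 'at nominal -.4/.3/.4', [np.float64(nan), np.float64(nan), np.float64(nan)])<stdin>:12: RuntimeWarning: Mean of empty slice.
  ret = ret.dtype.type(ret / rcount)
```

The bat leaned −0.42 before and leans +0.39 now, which is full travel. Handing in.

```bash
python3 -c "
from plant import manip
print(manip.job_done())"
```

```text
the job is handed in; nothing more can be done
None
```

The red switch is on and its guard is shut again; I handed the job in at about 8 s of robot time. The hand-in gives no verdict.

I used the outside of one open finger: its knuckle lifted the red guard and held it up while the fingertip pushed the toggle to its back stop. I then backed out and let the guard drop.

**Guard while lifted:** it measured 0.59 rad before the toggle was touched and 1.05 rad shortly before the toggle reached its stop.

**Toggle:** the push stalled at about 10 N, where I expected the stop. A depth fit puts the bat at −0.42 rad before and +0.39 rad after, so it made the full 0.8 rad of travel. My first rough estimate gave only about 0.73 rad because it was biased by the viewing side. The finer fit settled it. The top camera cannot see the toggle under the guard, so this rests on the scene camera alone.

**Final state:**
- **Red guard:** it reads about 0.01 rad, which is shut.
- **Red box:** it moved by 1 mm or so at most, which is within measurement noise.
- **Robot:** it is clear of everything.
- **Yellow box and bystanders:** the arm stayed clear of them and the contact forces stayed small. I did not measure each one again; the before/after difference of the top view also picked up the arm and its shadows, so it was not conclusive for them.

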